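Gauge two bearing housings and sort them

ROBOT

A 6-joint arm with a two-finger parallel gripper is mounted at the origin on the work surface; the furniture and walls round the work are solid. World frame = base frame: x ahead of the robot, y to its left, z up, the work surface at z = 0. Lengths are in m, angles in degrees, forces in N, time in s.
With the tool pointing down it reaches from about 0.375 to 0.9 m from the base axis. Payload 3.1 kg.
Tool frame: the origin (TCP) lies at the very end of the fingers, on their centre line; the grasp point (between the pads) lies 19 mm behind it; z points along the fingers, y is the line along which they close (so a half turn about z gives the same grasp; the last joint's range is limited). The gripper opens to 87 mm and grips with 3 to 60 N. Pads are 19 mm wide; open, the fingers measure 117 mm over their backs; the gripper's body (75 mm by 190 mm) begins 51 mm behind the grasp point.
Start: joints at [-81.847, 30.224, 82.088, -0, 67.689, -10.227], TCP at [0.197, -0.593, 0.223] pointing down, gripper open.
Joint ranges: [-176.69, 176.69], [-43.24, 126.21], [12.49, 139.97], [-82, 262], [0, 151.66], [-163.58, 163.58]. Speed limits (degrees/s): [159.86, 159.86, 180, 180, 180, 180].

INTERFACE

Orientations are given as a 3x3 rotation matrix whose columns are the frame's x, y, z axes.
In Python, from rig import bot gives the robot as it stands.
- The arm moves only by the tool move_arm, never from a script. Its argument "increments" is a list of rows, each an object with "xyz": the shift along the tool's x, y, z in mm, a list of three; "roll": the turn about the tool's z in rad; "grip": the opening in per cent of the stroke, from 0 (shut) to 100 (fully open). A call has 1 to 5 rows; each row shifts and turns the commanded pose from where the row before left it, along the tool's axes as they then stand; what a row does not reach is not made up. A row lasts 1/12 s, in which the tool goes at most 41.7 mm and 7.16 degrees, less where a joint would pass 70% of its speed; a pose out of reach is approached as far as the arm can. A call is refused whole if a number of a shift passes 41.7 or a number of a turn 0.125, either way. A call with a gripper value outside its range is refused whole. The fingers move at their own pace and stop on an object; the grip force is fixed at half the most. Time passes only in rows, so rows that do not move let the fingers close. It gives the time, the measured TCP pose, the force, the opening and the grip force at its end, in the units of the state.
- bot.read_state(): the state, without advancing time (a new reading comes with each control period).
- bot.capture(name): name is "scene" or "top" or "wrist"; returns (picture, depth): 480x640x3 uint8, red, green, blue; 480x640 float32, m along the optical axis (not along the pixel's ray), 0 where there is no reading.
- bot.camera_model(name): a dict with "intrinsics" (3x3 intrinsics, pixels), "rvec" (rotation vector, rad) and "tvec" (3), from world to camera coordinates, as OpenCV has them; the wrist camera has in their place "tool_from_camera" (4x4, takes a point from camera to tool coordinates, whose origin is the TCP and whose axes are the flange's). Camera axes: x right, y down, z forward; pixel columns grow to the right and rows downward; lengths in m; the calibration is good to about 2 mm. A picture is of the moment at which its call begins: read the wrist's pose just before it. camera_model takes no time and is no camera call.
- bot.hand_in(): hands the job in; it is judged then, once.
Trained networks look in the newest picture that a camera, given by its name, has taken for a name from the list of things; names that differ only in an ending like _2 or _b are one class to them, and where a whole thing is asked for, a point or a joint stands for the part that bears it (a point fixed in the world has none). Each returns a list of dicts, best first, with "conf" (0 to 1); they miss things now and then, are a little off and sometimes report something else, mostly with a low value. They report only what shows in the picture. A call takes as long as a camera call. They do not tell look-alikes from the thing itself.
- bot.spot_in(label, camera): "at" ([x, y, z] in m, in the coordinates of the camera as it stood for that picture, good to about 4 mm: the middle of the surface that is visible of it).
- bot.trace(label, camera): "mask" (480x640 bool, what is visible of it).
The state is a dict: "time_s": time; "joint_positions": joint angles; "qvel": joint speeds; "tau": joint torques, N m; "position": TCP position; "tcp_rot": TCP orientation; "force": force on the tool from outside, world axes, zero at the start; "moment": the same for the moment, N m; "opening": opening from 0.0 (shut) to 1.0 (fully open); "grasp_force": force on a finger pad.
Only numpy, scipy, OpenCV 4.12 (cv2) and the standard library are available. Lean on these libraries where they do the work, as an engineer would, in place of code of your own. Each camera call takes 0.05 s, during which the arm holds its last target. There are 200 camera calls.

TASK

Check the holes of the two blue bearing housings with the plug gauge from the stand and sort them, nearer housing first: lower the gauge's pin into the hole until it stops; if it goes right down to the table the housing is good, if it stops part way the housing is faulty, so do not force it. Slide that housing along the table, without lifting it, fully into the green bay if it is good or the red bay if it is faulty, and only then gauge the farther housing where it stands and sort it the same way. Finish with the gauge standing fully home in its stand, and leave the glue stick, memory stick, gear and bottle alone.

Things in the scene. Friction and masses are not known exactly. Their poses are not given: they have to be found in the camera images.
- gauge_grip (a point): centre of the plug gauge's handle, a yellow bar 22 mm square, 56 mm long, its flats facing along x and y; z points up, away from the pin. Below it a steel collar (36 mm across, 6 mm thick) and the pin. The pin's tip lies 74 mm below this point, the collar's underside 34 mm below. 0.12 kg. At the start it hangs by its collar in the stand, pin down
- gauge_tip (a point): tip of the gauge's steel pin, on its axis. The pin is 16 mm in diameter, 40 mm long, upright, its tip chamfered to 13 mm. With the pin in a housing's hole, moving the gauge sideways slides the housing along the table
- stand_mouth (a point): centre of the mouth of the round 25 mm hole, 46 mm deep, in the top of the gauge's stand, a fixed grey block 56 x 56 x 50 mm. This point is 50 mm above the table. With the gauge fully home its collar lies on the stand and its handle's centre is 34 mm above this point
- housing_a: Housing A: blue printed bearing housing, loose: flange 64 mm across, 10 mm thick, boss 44 mm across, 32 mm high in all, 0.12 kg. Upright 20 mm hole in its middle, either down to the table (good) or narrowed to 11 mm from 14 mm below the top (faulty); both look alike, so which is which is not told. Origin: centre of underside, z up. One starts at x 0.42 to 0.45, the other at 0.54 to 0.57
- housing_b: Housing B: blue printed bearing housing, loose: flange 64 mm across, 10 mm thick, boss 44 mm across, 32 mm high in all, 0.12 kg. Upright 20 mm hole in its middle, either down to the table (good) or narrowed to 11 mm from 14 mm below the top (faulty); both look alike, so which is which is not told. Origin: centre of underside, z up. One starts at x 0.42 to 0.45, the other at 0.54 to 0.57
- bay_green: green bay fixed on the table: three walls 14 mm high, 6 mm thick, aluminium with green trim and a green end wall, round a clear space 100 x 100 mm with the bare table as floor. Origin: centre of that space, on the table. Open side at its -x (toward the robot, turned a few degrees at most), end wall at +x. One bay stands left, one right; they may change sides
- bay_red: red bay fixed on the table: three walls 14 mm high, 6 mm thick, aluminium with red trim and a red end wall, round a clear space 100 x 100 mm with the bare table as floor. Origin: centre of that space, on the table. Open side at its -x (toward the robot, turned a few degrees at most), end wall at +x. One bay stands left, one right; they may change sides
- glue_stick: white glue stick standing upright, 30 mm across, 98 mm high; origin under its centre; not to be disturbed
- memory_stick: black memory stick lying flat, 16 x 54 x 8 mm; origin under its centre; not to be disturbed
- gear: orange printed gear lying flat, 40 mm across, 9 mm thick; origin under its centre; not to be disturbed
- ipa_bottle: white squeeze bottle with a red spout, 58 mm across, 171 mm high, upright; origin under its centre; not to be disturbed
Things that resemble listed ones, but are neither listed nor needed, are in the scene too. Leave any orange look-alike of the housing_b alone.

How it is judged (in metres and radians):
On the way, in this order (a step that is already met when the one before it is completed fails the run):
1. the gauge is tried in the nearer housing, where it stands: to the table in a good one, to the step 14 mm down in a faulty one ((((z of gauge_tip in the frame of housing_a below 0.008 m and horizontal distance between gauge_tip and housing_a below 0.008 m) and world x of housing_a below 0.495 m and distance of each of housing_a, housing_b from where it was at the start of the episode below 0.03 m and world x of housing_b above 0.495 m) or ((z of gauge_tip in the frame of housing_b below 0.0215 m and horizontal distance between gauge_tip and housing_b below 0.008 m) and world x of housing_b below 0.495 m and distance of each of housing_b, housing_a from where it was at the start of the episode below 0.03 m and world x of housing_a above 0.495 m))), for 0.1 s.
2. the nearer housing is in the bay that its hole calls for, the farther one still in its place ((((x of housing_a in the frame of bay_green between -0.022 and 0.03 m and y of housing_a in the frame of bay_green between -0.025 and 0.025 m and angle between housing_a's own z axis and vertical below 0.15 rad) and distance of housing_b from where it was at the start of the episode below 0.03 m and world x of housing_b above 0.495 m) or ((x of housing_b in the frame of bay_red between -0.022 and 0.03 m and y of housing_b in the frame of bay_red between -0.025 and 0.025 m and angle between housing_b's own z axis and vertical below 0.15 rad) and distance of housing_a from where it was at the start of the episode below 0.03 m and world x of housing_a above 0.495 m))), for 0.1 s.
3. the gauge is tried in the farther housing, where it stands ((((x of housing_a in the frame of bay_green between -0.022 and 0.03 m and y of housing_a in the frame of bay_green between -0.025 and 0.025 m and angle between housing_a's own z axis and vertical below 0.15 rad) and distance of housing_b from where it was at the start of the episode below 0.03 m and (z of gauge_tip in the frame of housing_b below 0.0215 m and horizontal distance between gauge_tip and housing_b below 0.008 m)) or ((x of housing_b in the frame of bay_red between -0.022 and 0.03 m and y of housing_b in the frame of bay_red between -0.025 and 0.025 m and angle between housing_b's own z axis and vertical below 0.15 rad) and distance of housing_a from where it was at the start of the episode below 0.03 m and (z of gauge_tip in the frame of housing_a below 0.008 m and horizontal distance between gauge_tip and housing_a below 0.008 m)))), for 0.1 s.
4. both housings are in the bays that their holes call for (x of housing_a in the frame of bay_green between -0.022 and 0.03 m and y of housing_a in the frame of bay_green between -0.025 and 0.025 m and angle between each of housing_a, housing_b's own z axis and vertical below 0.15 rad and x of housing_b in the frame of bay_red between -0.022 and 0.03 m and y of housing_b in the frame of bay_red between -0.025 and 0.025 m), for 0.1 s.
At the end, for the whole second after the job is handed in: Good housing in the green bay, faulty one in the red, upright, at rest, at most 4 mm out of the open side; gauge upright (0.1 rad) in the stand, collar within 5 mm of its top, axis within 8 mm of its hole (all of step 4 and linear speed of each of housing_a, housing_b below 0.02 m/s and horizontal distance between gauge_grip and stand_mouth below 0.008 m and z of gauge_grip in the frame of stand_mouth between 0.028 and 0.039 m and angle between gauge_grip's own z axis and vertical below 0.1 rad); the robot touches nothing.
It fails at once if a housing is lifted more than 15 mm off the table or tipped over 0.35 rad (height (world z) of any of housing_a, housing_b above 0.015 m or angle between any of housing_a, housing_b's own z axis and vertical above 0.35 rad).
It fails at once if the gauge is forced: pushed at a housing with more than 60 N (contact force between gauge and housing_a above 60 N or contact force between gauge and housing_b above 60 N).
It fails at once if the glue stick, memory stick, gear or bottle is moved more than 30 mm (distance of any of glue_stick, memory_stick, gear, ipa_bottle from where it was at the start of the episode above 0.03 m).
It also fails if it takes over 64 s, if anything falls off the work surface, if the arm or the gripper's body presses on something with over 40 N, if the wrist force passes 120 N, or if a joint passes its speed limit or range.

## Working session

There is one attempt and no reset: what is moved stays moved. The work goes in short steps, Python scripts to look and compute and a tool call to move; the robot and the scene stay as the last step left them, time stands still between calls to the robot, and variables do not carry over. Pictures are saved under pics/ and viewed, at most 10 in all, crops included, and the job is handed in when it is done.

Besides the shell and the picture viewer there is one more tool, called after "Request:" by a JSON object that holds its "name" and its "arguments". move_arm: Moves the arm, as the interface text tells. Its arguments: {"type":"object","properties":{"increments":{"type":"array"}},"required":["increments"]}

```bash
mkdir -p pics; ls; cat > h.py <<'E'
import numpy as np, cv2
from rig import bot
def save(n,p): cv2.imwrite('pics/'+n,cv2.cvtColor(p,cv2.COLOR_RGB2BGR))
def T(cam,st=None):
    m=bot.camera_model(cam)
    if cam=='wrist':
        W=np.eye(4);W[:3,:3]=np.array(st['tcp_rot']);W[:3,3]=st['position'];return W@np.array(m['tool_from_camera'])
    R=cv2.Rodrigues(np.array(m['rvec'],float))[0];W=np.eye(4);W[:3,:3]=R.T;W[:3,3]=-R.T@np.array(m['tvec']).ravel();return W
def cloud(cam,d,st=None):
    K=np.array(bot.camera_model(cam)['intrinsics']);v,u=np.mgrid[:480,:640]
    P=np.stack([(u-K[0,2])/K[0,0]*d,(v-K[1,2])/K[1,1]*d,d],-1);M=T(cam,st)
    return P@M[:3,:3].T+M[:3,3]
def px(cam,P,st=None):
    K=np.array(bot.camera_model(cam)['intrinsics']);M=np.linalg.inv(T(cam,st));c=M[:3,:3]@np.array(P)+M[:3,3];c=K@c;return c[:2]/c[2]
E
python3 - <<'E'
from h import *
s=bot.read_state();print(s['time_s'],s['position'],np.round(s['tcp_rot'],3).tolist(),s['opening'])
for cam in ['top','scene']:
    p,d=bot.capture(cam);save(cam+'1.png',p);C=cloud(cam,d);M=T(cam)
    np.save(cam+'d.npy',d)
    for l in ['housing_a','gauge_grip','bay_green','bay_red','glue_stick','memory_stick','gear','ipa_bottle']:
        for r in bot.spot_in(l,cam)[:4]:
            w=M[:3,:3]@np.array(r['at'])+M[:3,3]
            print(cam,l,round(r['conf'],2),w.round(3),px(cam,w).round())
print(bot.read_state()['time_s'])
E
```

```text
pics
0.0 [ 0.19700693 -0.59235124  0.22155335] [[0.949, 0.315, -0.0], [0.315, -0.949, 0.002], [0.0, -0.002, -1.0]] 0.9991136048076127
top housing_a 0.88 [ 0.433 -0.044  0.008] [330. 250.]
top housing_a 0.81 [ 0.563 -0.081  0.012] [345. 198.]
top housing_a 0.79 [0.538 0.033 0.014] [299. 207.]
top housing_a 0.61 [0.573 0.206 0.015] [229. 193.]
top gauge_grip 0.84 [ 0.458 -0.359  0.097] [470. 235.]
top bay_green 0.86 [0.575 0.205 0.013] [230. 192.]
top bay_red 0.66 [ 0.57  -0.221  0.017] [401. 195.]
top glue_stick 0.82 [0.463 0.331 0.09 ] [167. 232.]
top glue_stick 0.69 [0.572 0.208 0.016] [229. 193.]
top gear 0.63 [0.335 0.179 0.014] [238. 289.]
top ipa_bottle 0.83 [0.396 0.327 0.112] [165. 261.]
scene housing_a 0.81 [ 0.571 -0.095  0.021] [356. 295.]
scene housing_a 0.7 [0.541 0.017 0.015] [350. 249.]
scene housing_a 0.63 [ 0.442 -0.056  0.02 ] [300. 268.]
scene housing_a 0.5 [0.401 0.316 0.088] [315. 126.]
scene gauge_grip 0.7 [ 0.467 -0.372  0.103] [273. 412.]
scene bay_green 0.67 [0.552 0.189 0.009] [365. 193.]
scene bay_green 0.15 [ 0.47  -0.372  0.1  ] [276. 413.]
scene bay_red 0.92 [ 0.562 -0.221  0.012] [342. 353.]
scene glue_stick 0.73 [0.465 0.323 0.067] [340. 133.]
scene glue_stick 0.68 [0.403 0.32  0.088] [316. 124.]
scene glue_stick 0.6 [ 0.562 -0.22   0.01 ] [342. 352.]
scene memory_stick 0.48 [ 0.335 -0.2    0.011] [235. 321.]
scene gear 0.68 [0.34  0.173 0.006] [280. 186.]
scene ipa_bottle 0.7 [0.402 0.322 0.091] [316. 123.]
0.9
```

```bash
python3 - <<'E'
import cv2
p=cv2.imread('pics/top1.png');cv2.imwrite('pics/top1c.png',cv2.resize(p[150:310,140:500],None,fx=2.2,fy=2.2,interpolation=cv2.INTER_CUBIC))
E
```

```text
(no output)
```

View pics/top1c.png

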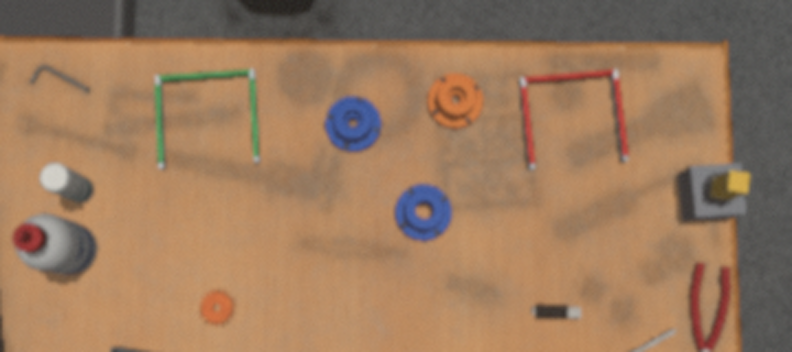

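View pics/scene1.png

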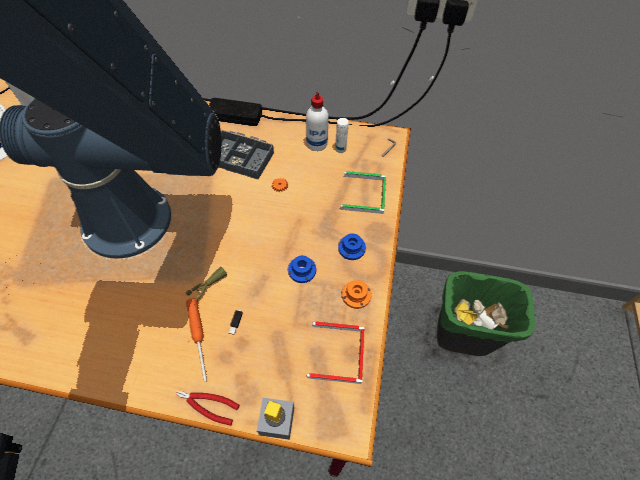

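Nearer blue housing is at top-view pixel (330,250), the farther at (299,207). The orange look-alike at (345,198) is not wanted. The gauge (yellow, in the grey block) is at (470,235), with the red pliers beside it. The green bay is on the left (230,192), the red on the right (401,195).

Request:
{"name": "move_arm", "arguments": {"increments": [{"xyz":[0,0,0],"roll":0.107,"grip":100},{"xyz":[0,0,0],"roll":0.107,"grip":100},{"xyz":[0,0,0],"roll":0.106,"grip":100},{"xyz":[30,-30,0],"roll":0,"grip":100},{"xyz":[30,-30,0],"roll":0,"grip":100}]}}

```text
time_s: 1.32
position: [0.2552, -0.5353, 0.2224]
tcp_rot: [[1.0, -0.004, 0.0], [-0.004, -1.0, -0.001], [0.0, 0.001, -1.0]]
force: [0.6, -0.7, 0.3]
opening: 0.996
grasp_force: 0.0
```

Request:
{"name": "move_arm", "arguments": {"increments": [{"xyz":[30,-30,0],"roll":0,"grip":100},{"xyz":[30,-30,0],"roll":0,"grip":100},{"xyz":[30,-30,0],"roll":0,"grip":100},{"xyz":[30,-30,0],"roll":0,"grip":100},{"xyz":[0,0,0],"roll":0,"grip":100}]}}

```text
time_s: 1.73
position: [0.3779, -0.4098, 0.2226]
tcp_rot: [[1.0, 0.007, 0.002], [0.007, -1.0, 0.004], [0.002, -0.004, -1.0]]
force: [0.1, 0.6, -1.0]
opening: 1.002
grasp_force: 0.0
```

```bash
cat > look.py <<'E'
from h import *
import sys
# usage: look.py name label...
def look(name,labels,view=True):
    s=bot.read_state();print(s['time_s'],np.round(s['position'],4),np.round(s['tcp_rot'],3).tolist(),np.round(s['force'],1),round(s['opening'],3),np.round(s['joint_positions'],0))
    p,d=bot.capture('wrist');save(name+'.png',p);C=cloud('wrist',d,s);np.savez('pics/'+name,C=C,p=p,d=d)
    M=T('wrist',s)
    for l in labels:
        for r in bot.spot_in(l,'wrist')[:3]:
            w=M[:3,:3]@np.array(r['at'])+M[:3,3];print(l,round(r['conf'],2),w.round(4),px('wrist',w,s).round())
    return s,p,d,C
if __name__=='__main__': look(sys.argv[1],sys.argv[2:])
E
python3 - <<'E'
from look import *
print(np.array(bot.camera_model('wrist')['tool_from_camera']).round(3).tolist())
s,p,d,C=look('w1',['gauge_grip','stand_mouth','housing_a','bay_red'])
E
```

```text
[[0.0, -0.97, -0.242, 0.067], [1.0, 0.0, 0.001, 0.0], [-0.0, -0.242, 0.97, -0.163], [0.0, 0.0, 0.0, 1.0]]
1.7333 [ 0.3779 -0.4098  0.2226] [[1.0, 0.007, 0.002], [0.007, -1.0, 0.004], [0.002, -0.004, -1.0]] [ 0.1  0.6 -1. ] 1.002 [-59.  25.  92.   0.  63.  31.]
gauge_grip 0.78 [ 0.4606 -0.37    0.1064] [264. 119.]
stand_mouth 0.92 [ 0.4628 -0.377   0.0494] [282. 120.]
bay_red 0.81 [ 0.5291 -0.1755  0.0136] [59. 43.]
```

View pics/w1.png

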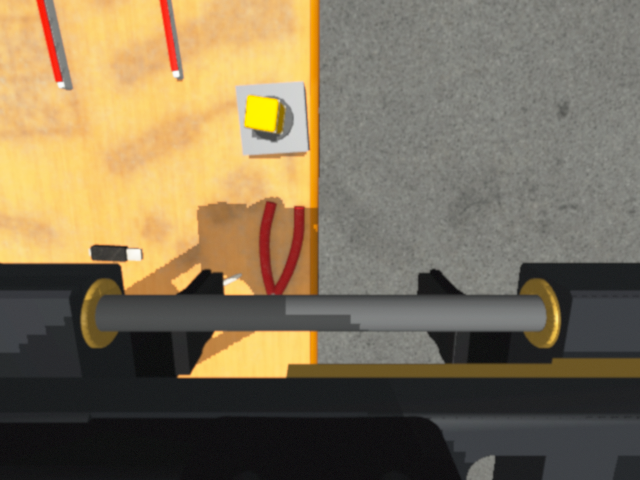

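The wrist view shows the yellow handle at (265,116) on the grey stand at (272,120), with the red bay's mouth ends at (62,86) and (177,75).

```bash
cat > meas.py <<'E'
from h import *
import sys
def rect(pts):
    r=cv2.minAreaRect((pts[:,:2]*1000).astype(np.float32));return np.round(r[0],1),np.round(r[1],1),round(r[2],1)
def gauge(f):
    z=np.load(f);C,p=z['C'],z['p'].astype(int)
    y=(p[...,0]>150)&(p[...,1]>120)&(p[...,2]<80)&(C[...,2]>.085)&(abs(C[...,0]-.46)<.06)&(abs(C[...,1]+.37)<.06)
    top=C[y&(C[...,2]>np.percentile(C[y][:,2],60)-.004)];print('handle top',len(top),np.median(top[:,2]).round(4),rect(top))
    g=(abs(C[...,2]-.05)<.006)&(abs(C[...,0]-.46)<.06)&(abs(C[...,1]+.37)<.06);g=C[g];print('stand',np.median(g[:,2]).round(4),rect(g))
if __name__=='__main__':gauge(sys.argv[1])
E
python3 meas.py pics/w1.npz
```

```text
handle top 1317 0.1127 (array([ 434.8, -380.9]), array([73.4, 69.7]), 68.7)
stand 0.0507 (array([ 463.5, -368.5]), array([56.1, 56.2]), 4.0)
```

```bash
python3 - <<'E'
from meas import *
z=np.load('pics/w1.npz');C=z['C']
m=(abs(C[...,2]-.1127)<.003)&(abs(C[...,0]-.46)<.03)&(abs(C[...,1]+.37)<.03)
print(m.sum(),rect(C[m]),C[m].min(0),C[m].max(0),np.median(C[m],0))
E
```

```text
1074 (array([ 463.6, -368.5]), array([22.1, 22. ]), 81.8) [ 0.45144835 -0.38028275  0.10976446] [ 0.47549492 -0.35649844  0.11492495] [ 0.46377586 -0.36877983  0.11244328]
```

Request:
{"name": "move_arm", "arguments": {"increments": [{"xyz":[29,-14,0],"roll":0,"grip":100},{"xyz":[29,-14,0],"roll":0,"grip":100},{"xyz":[28,-13,0],"roll":0,"grip":100},{"xyz":[0,0,20],"roll":0.072,"grip":100},{"xyz":[0,0,20],"roll":0.071,"grip":100}]}}

```text
time_s: 2.4
position: [0.4611, -0.3771, 0.1833]
tcp_rot: [[0.989, -0.145, 0.003], [-0.145, -0.989, -0.004], [0.004, 0.003, -1.0]]
force: [-0.2, 0.2, -0.8]
opening: 1.001
grasp_force: 0.0
```

Request:
{"name": "move_arm", "arguments": {"increments": [{"xyz":[0,0,20],"roll":0,"grip":100},{"xyz":[0,0,0],"roll":0,"grip":100},{"xyz":[0,0,0],"roll":0,"grip":100}]}}

```text
time_s: 2.65
position: [0.4583, -0.376, 0.1616]
tcp_rot: [[0.99, -0.144, -0.002], [-0.144, -0.99, 0.002], [-0.002, -0.002, -1.0]]
force: [0.9, -0.1, -0.2]
opening: 0.999
grasp_force: 0.0
```

```bash
python3 - <<'E'
from look import *
from meas import rect
s,p,d,C=look('w2',[])
for zz,w in [(.1122,.024),(.05,.06)]:
    m=(abs(C[...,2]-zz)<.004)&(abs(C[...,0]-.4636)<w)&(abs(C[...,1]+.3685)<w)
    print(m.sum(),rect(C[m]),np.median(C[m],0))
E
```

```text
2.65 [ 0.4583 -0.376   0.1616] [[0.99, -0.144, -0.002], [-0.144, -0.99, 0.002], [-0.002, -0.002, -1.0]] [ 0.9 -0.1 -0.2] 0.999 [-50.  32.  90.  -0.  58.  48.]
1402 (array([ 464. , -368.4]), array([22.1, 22.1]), 82.0) [ 0.46488658 -0.36855418  0.11255302]
3298 (array([ 463.5, -368.4]), array([56.7, 56.1]), 4.1) [ 0.47473727 -0.37621461  0.05067877]
```

Request:
{"name": "move_arm", "arguments": {"increments": [{"xyz":[4.5,-8,0],"roll":0,"grip":100},{"xyz":[0,0,24],"roll":0,"grip":100},{"xyz":[0,0,24],"roll":0,"grip":100},{"xyz":[0,0,0],"roll":0,"grip":100},{"xyz":[0,0,0],"roll":0,"grip":100}]}}

```text
time_s: 3.12
position: [0.4653, -0.3675, 0.1148]
tcp_rot: [[0.99, -0.142, -0.0], [-0.142, -0.99, 0.001], [-0.001, -0.001, -1.0]]
force: [0.5, 0.1, 0.2]
opening: 1.002
grasp_force: 0.0
```

Request:
{"name": "move_arm", "arguments": {"increments": [{"xyz":[-1,1,20],"roll":0,"grip":100},{"xyz":[0,0,20],"roll":0,"grip":100},{"xyz":[0,0,10],"roll":0,"grip":100},{"xyz":[0,0,0],"roll":0,"grip":60},{"xyz":[0,0,0],"roll":0,"grip":20}]}}

```text
time_s: 3.53
position: [0.4647, -0.3691, 0.0655]
tcp_rot: [[0.99, -0.142, 0.001], [-0.142, -0.99, -0.001], [0.001, 0.001, -1.0]]
force: [0.8, -0.4, 0.3]
opening: 0.92
grasp_force: 0.0
```

Request:
{"name": "move_arm", "arguments": {"increments": [{"xyz":[0,0,0],"roll":0,"grip":0},{"xyz":[0,0,0],"roll":0,"grip":0},{"xyz":[0,0,0],"roll":0,"grip":0},{"xyz":[0,0,0],"roll":0,"grip":0},{"xyz":[0,0,0],"roll":0,"grip":0}]}}

```text
time_s: 3.95
position: [0.4643, -0.3689, 0.0651]
tcp_rot: [[0.99, -0.142, 0.001], [-0.142, -0.99, -0.001], [0.001, 0.001, -1.0]]
force: [-0.5, -0.8, -0.5]
opening: 0.558
grasp_force: 0.0
```

Request:
{"name": "move_arm", "arguments": {"increments": [{"xyz":[0,0,0],"roll":0,"grip":0},{"xyz":[0,0,0],"roll":0,"grip":0},{"xyz":[0,0,0],"roll":0,"grip":0}]}}

```text
time_s: 4.2
position: [0.4641, -0.3686, 0.0645]
tcp_rot: [[0.99, -0.142, -0.0], [-0.142, -0.99, 0.0], [-0.0, -0.0, -1.0]]
force: [0.0, 1.0, 0.4]
opening: 0.326
grasp_force: 0.0
```

Request:
{"name": "move_arm", "arguments": {"increments": [{"xyz":[0,0,0],"roll":0,"grip":0},{"xyz":[0,0,0],"roll":0,"grip":0},{"xyz":[0,0,0],"roll":0,"grip":0}]}}

```text
time_s: 4.45
position: [0.4641, -0.3686, 0.0645]
tcp_rot: [[0.99, -0.142, -0.0], [-0.142, -0.99, 0.0], [-0.0, -0.0, -1.0]]
force: [-0.0, 0.1, -0.1]
opening: 0.247
grasp_force: 30.0
```

Request:
{"name": "move_arm", "arguments": {"increments": [{"xyz":[0,0,-15],"roll":0,"grip":0},{"xyz":[0,0,-20],"roll":0,"grip":0},{"xyz":[0,0,-25],"roll":0,"grip":0},{"xyz":[0,0,-30],"roll":0,"grip":0},{"xyz":[0,0,-10],"roll":0,"grip":0}]}}

```text
time_s: 4.87
position: [0.4657, -0.3702, 0.1681]
tcp_rot: [[0.99, -0.142, 0.004], [-0.142, -0.99, -0.005], [0.005, 0.004, -1.0]]
force: [0.8, -0.2, -1.6]
opening: 0.254
grasp_force: 30.0
```

Request:
{"name": "move_arm", "arguments": {"increments": [{"xyz":[0,0,-15],"roll":-0.072,"grip":0},{"xyz":[0,0,-15],"roll":-0.071,"grip":0},{"xyz":[-8,-36,0],"roll":0,"grip":0},{"xyz":[-8,-36,0],"roll":0,"grip":0},{"xyz":[-8,-36,0],"roll":0,"grip":0}]}}

```text
time_s: 5.28
position: [0.4393, -0.2596, 0.1939]
tcp_rot: [[1.0, -0.001, -0.0], [-0.001, -1.0, 0.001], [-0.0, -0.001, -1.0]]
force: [0.4, 0.5, -1.0]
opening: 0.248
grasp_force: 30.0
```

Request:
{"name": "move_arm", "arguments": {"increments": [{"xyz":[-8,-36,0],"roll":0,"grip":0},{"xyz":[-8,-36,0],"roll":0,"grip":0},{"xyz":[-8,-36,0],"roll":0,"grip":0},{"xyz":[-8,-36,0],"roll":0,"grip":0},{"xyz":[-8,-36,0],"roll":0,"grip":0}]}}

```text
time_s: 5.7
position: [0.3988, -0.079, 0.194]
tcp_rot: [[1.0, -0.0, -0.001], [-0.0, -1.0, 0.001], [-0.001, -0.001, -1.0]]
force: [0.2, 0.0, -1.3]
opening: 0.248
grasp_force: 30.0
```

Request:
{"name": "move_arm", "arguments": {"increments": [{"xyz":[-8,-36,0],"roll":0,"grip":0},{"xyz":[-8,-36,0],"roll":0,"grip":0},{"xyz":[0,0,0],"roll":0,"grip":0},{"xyz":[0,0,0],"roll":0,"grip":0}]}}

```text
time_s: 6.03
position: [0.3826, -0.0069, 0.1942]
tcp_rot: [[1.0, 0.005, -0.001], [0.005, -1.0, 0.0], [-0.001, -0.0, -1.0]]
force: [0.1, 0.3, -1.0]
opening: 0.248
grasp_force: 30.0
```

```bash
python3 look.py w3 housing_a bay_green bay_red
```

```text
6.0333 [ 0.3826 -0.0069  0.1942] [[1.0, 0.005, -0.001], [0.005, -1.0, 0.0], [-0.001, -0.0, -1.0]] [ 0.1  0.3 -1. ] 0.248 [-18.  14. 117.  -0.  49.  72.]
housing_a 0.97 [ 0.5495 -0.0824  0.0083] [413.  17.]
housing_a 0.74 [0.5343 0.0266 0.0205] [279.  32.]
housing_a 0.66 [ 0.4403 -0.0471  0.0137] [366. 153.]
bay_red 0.97 [ 0.5244 -0.1703  0.0083] [517.  51.]
```

View pics/w3.png

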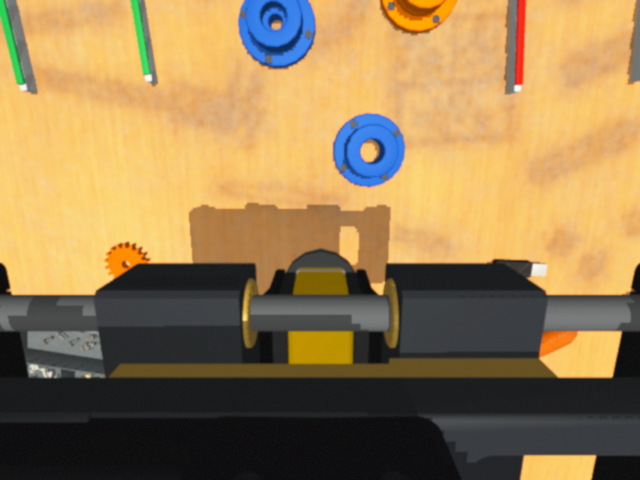

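Near blue housing is at (369,150) with wood visible through its hole. The far blue one is at (277,22) and the orange look-alike at (419,10). The bay mouth ends are visible at the top edges.

```bash
cat >> meas.py <<'E'
def housing(C,p,x,y):
    p=p.astype(int);b=(p[...,2]>p[...,0]+50)&(np.hypot(C[...,0]-x,C[...,1]-y)<.045)
    out=[]
    for lo,hi in [(.027,.037),(.004,.015)]:
        q=C[b&(C[...,2]>lo)&(C[...,2]<hi)]
        (c,r)=cv2.minEnclosingCircle((q[:,:2]*1000).astype(np.float32));out.append((np.round(c,1),round(2*r,1),len(q),np.median(q[:,2]).round(4)))
    return out
E
python3 - <<'E'
from meas import *
z=np.load('pics/w3.npz');C,p=z['C'],z['p']
print(housing(C,p,.436,-.045));print(housing(C,p,.54,.03))
# bays from top camera + colours
import cv2
t=cv2.cvtColor(cv2.imread('pics/top1.png'),cv2.COLOR_BGR2RGB).astype(int);D=cloud('top',np.load('topd.npy'))
print('top',housing(D,t,.436,-.045),housing(D,t,.54,.03))
for n,a,b,y in [('green',1,0,.205),('red',0,1,-.22)]:
    m=(t[...,a]>t[...,b]+50)&(abs(t[...,b]-t[...,2])<40)&(abs(D[...,1]-y)<.08)&(abs(D[...,0]-.57)<.09)&(D[...,2]<.03)
    q=D[m];print(n,m.sum(),rect(q),np.median(q[:,2]))
    print(cv2.boxPoints(cv2.minAreaRect((q[:,:2]*1000).astype(np.float32))).round(0).tolist())
E
```

```text
[(array([442.1, -49.7]), 43.8, 1749, np.float64(0.0325)), (array([442.6, -49.5]), 62.8, 1677, np.float64(0.0107))]
[(array([541.9,  29.4]), 43.6, 1805, np.float64(0.0324)), (array([541.7,  29.7]), 63.0, 1699, np.float64(0.0106))]
top [(array([442.8, -47.7]), 43.4, 189, np.float64(0.0331)), (array([441.4, -48. ]), 59.8, 158, np.float64(0.0112))] [(array([542.6,  31.2]), 43.7, 192, np.float64(0.0329)), (array([541.6,  31.1]), 59.1, 142, np.float64(0.0112))]
green 67 (array([549.9, 195.3]), array([ 93.3, 108.7]), 5.5) 0.017734567928867406
[[498.0, 245.0], [509.0, 137.0], [602.0, 146.0], [591.0, 254.0]]
red 420 (array([ 555.2, -220.9]), array([104.7, 119.9]), 4.7) 0.015198996627663774
[[498.0, -165.0], [508.0, -285.0], [612.0, -276.0], [602.0, -157.0]]
```

Request:
{"name": "move_arm", "arguments": {"increments": [{"xyz":[30,21.5,0],"roll":0,"grip":0},{"xyz":[29.5,21.5,10],"roll":0,"grip":0},{"xyz":[0,0,40],"roll":0,"grip":0},{"xyz":[0,0,40],"roll":0,"grip":0},{"xyz":[0,0,0],"roll":0,"grip":0}]}}

```text
time_s: 6.65
position: [0.4392, -0.052, 0.0973]
tcp_rot: [[1.0, -0.003, -0.016], [-0.003, -1.0, 0.006], [-0.016, -0.006, -1.0]]
force: [-0.6, 0.1, -1.2]
opening: 0.252
grasp_force: 30.0
```

Request:
{"name": "move_arm", "arguments": {"increments": [{"xyz":[0,0,0],"roll":0,"grip":0},{"xyz":[0,0,0],"roll":0,"grip":0}]}}

```text
time_s: 6.82
position: [0.444, -0.0526, 0.1055]
tcp_rot: [[1.0, -0.001, 0.001], [-0.001, -1.0, -0.0], [0.001, 0.0, -1.0]]
force: [0.4, -0.8, -1.0]
opening: 0.25
grasp_force: 30.0
```

```bash
python3 - <<'E'
from look import *
s=bot.read_state();print(np.round(s['position'],4),s['force'])
for n in ['top','scene']:
    p,d=bot.capture(n);save(n+'2.png',p)
    u,v=px(n,[.442,-.05,.04]);print(u,v)
    if n=='scene':
        u,v=int(u),int(v);save('sc2.png',cv2.resize(p[v-40:v+40,u-50:u+50],None,fx=6,fy=6))
E
```

```text
[ 0.444  -0.0526  0.1055] [ 0.36532742 -0.76502963 -0.99015293]
333.46617179859953 244.52637980776404
300.8210644705604 261.5466477441293
```

View pics/sc2.png

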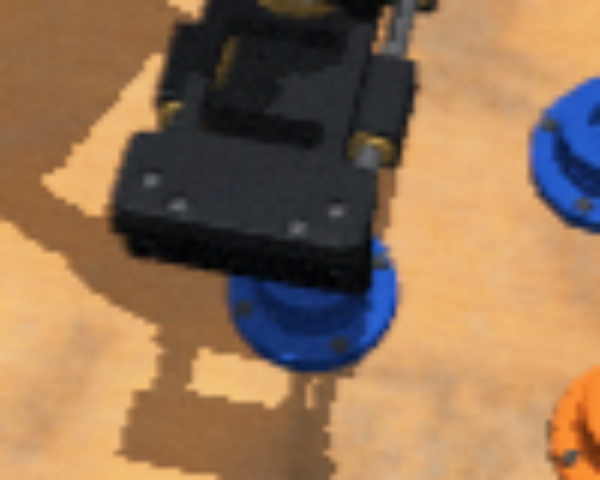

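Request:
{"name": "move_arm", "arguments": {"increments": [{"xyz":[-1.9,-2.9,0],"roll":0,"grip":0},{"xyz":[0,0,8],"roll":0,"grip":0},{"xyz":[0,0,8],"roll":0,"grip":0},{"xyz":[0,0,0],"roll":0,"grip":0},{"xyz":[0,0,0],"roll":0,"grip":0}]}}

```text
time_s: 7.33
position: [0.4411, -0.0485, 0.0883]
tcp_rot: [[1.0, 0.001, -0.001], [0.001, -1.0, 0.0], [-0.001, -0.0, -1.0]]
force: [-0.6, -0.7, -0.4]
opening: 0.254
grasp_force: 30.0
```

Request:
{"name": "move_arm", "arguments": {"increments": [{"xyz":[1,1.2,0],"roll":0,"grip":0},{"xyz":[0,0,3],"roll":0,"grip":0},{"xyz":[0,0,3],"roll":0,"grip":0},{"xyz":[0,0,0],"roll":0,"grip":0}]}}

```text
time_s: 7.67
position: [0.4423, -0.0499, 0.082]
tcp_rot: [[1.0, 0.001, -0.001], [0.001, -1.0, 0.0], [-0.001, -0.0, -1.0]]
force: [0.2, 0.3, -1.4]
opening: 0.25
grasp_force: 30.0
```

Tip is at about 0.0275, inside the hole with no contact. I'll continue down.

Request:
{"name": "move_arm", "arguments": {"increments": [{"xyz":[0,0,3],"roll":0,"grip":0},{"xyz":[0,0,3],"roll":0,"grip":0},{"xyz":[0,0,2],"roll":0,"grip":0},{"xyz":[0,0,0],"roll":0,"grip":0}]}}

```text
time_s: 8.0
position: [0.4422, -0.0499, 0.0741]
tcp_rot: [[1.0, 0.001, -0.001], [0.001, -1.0, 0.0], [-0.001, -0.0, -1.0]]
force: [-0.1, -1.0, -1.2]
opening: 0.249
grasp_force: 30.0
```

Request:
{"name": "move_arm", "arguments": {"increments": [{"xyz":[0,0,1.5],"roll":0,"grip":0},{"xyz":[0,0,0],"roll":0,"grip":0},{"xyz":[0,0,0],"roll":0,"grip":0}]}}

```text
time_s: 8.25
position: [0.4425, -0.05, 0.073]
tcp_rot: [[1.0, 0.001, -0.0], [0.001, -1.0, 0.0], [-0.0, -0.0, -1.0]]
force: [-0.9, -0.1, -1.3]
opening: 0.248
grasp_force: 30.0
```

Request:
{"name": "move_arm", "arguments": {"increments": [{"xyz":[0,0,1.5],"roll":0,"grip":0},{"xyz":[0,0,0],"roll":0,"grip":0},{"xyz":[0,0,0],"roll":0,"grip":0}]}}

```text
time_s: 8.5
position: [0.4425, -0.05, 0.0715]
tcp_rot: [[1.0, 0.001, -0.0], [0.001, -1.0, 0.0], [-0.0, -0.0, -1.0]]
force: [-0.4, 0.3, -0.7]
opening: 0.256
grasp_force: 30.0
```

Request:
{"name": "move_arm", "arguments": {"increments": [{"xyz":[0,0,1],"roll":0,"grip":0},{"xyz":[0,0,0],"roll":0,"grip":0},{"xyz":[0,0,0],"roll":0,"grip":0}]}}

```text
time_s: 8.75
position: [0.4425, -0.05, 0.0705]
tcp_rot: [[1.0, 0.001, -0.0], [0.001, -1.0, 0.0], [-0.0, -0.0, -1.0]]
force: [-0.1, 0.2, -1.1]
opening: 0.247
grasp_force: 30.0
```

Request:
{"name": "move_arm", "arguments": {"increments": [{"xyz":[0,0,2],"roll":0,"grip":0},{"xyz":[0,0,2],"roll":0,"grip":0},{"xyz":[0,0,0],"roll":0,"grip":0}]}}

```text
time_s: 9.0
position: [0.4423, -0.0499, 0.0662]
tcp_rot: [[1.0, 0.001, -0.001], [0.001, -1.0, 0.0], [-0.001, -0.0, -1.0]]
force: [-0.1, 0.3, -1.2]
opening: 0.247
grasp_force: 30.0
```

Request:
{"name": "move_arm", "arguments": {"increments": [{"xyz":[0,0,3],"roll":0,"grip":0},{"xyz":[0,0,3],"roll":0,"grip":0},{"xyz":[0,0,2],"roll":0,"grip":0},{"xyz":[0,0,0],"roll":0,"grip":0},{"xyz":[0,0,0],"roll":0,"grip":0}]}}

```text
time_s: 9.42
position: [0.4424, -0.0499, 0.0583]
tcp_rot: [[1.0, 0.001, -0.001], [0.001, -1.0, 0.0], [-0.001, -0.0, -1.0]]
force: [0.4, -0.8, -0.0]
opening: 0.25
grasp_force: 30.0
```

Good housing: it goes to the green bay. Next I'll locate the bays precisely.

```bash
python3 - <<'E'
from meas import *
z=np.load('pics/w3.npz');C,p=z['C'],z['p'].astype(int)
def walls(C,m,n):
    k,l=cv2.connectedComponents(m.astype(np.uint8))
    for i in range(1,k):
        q=C[l==i]
        if len(q)<60: continue
        r=rect(q);f=np.polyfit(q[:,0],q[:,1],1);print(n,len(q),r,'xmin',q[:,0].min().round(4),'line y(.5),y(.55)',np.polyval(f,[.5,.55]).round(4),'z',np.median(q[:,2]).round(4))
walls(C,(C[...,2]>.009)&(C[...,2]<.02)&(C[...,0]>.46)&((C[...,1]>.1)|(C[...,1]<-.13)),'w3')
z=np.load('pics/w1.npz');C=z['C']
walls(C,(C[...,2]>.009)&(C[...,2]<.02)&(C[...,0]>.46)&(C[...,1]>-.32),'w1')
t=cv2.cvtColor(cv2.imread('pics/top1.png'),cv2.COLOR_BGR2RGB).astype(int);D=cloud('top',np.load('topd.npy'))
for n,y in [('green',.2),('red',-.22)]:
    m=(D[...,2]>.008)&(D[...,2]<.025)&(abs(D[...,1]-y)<.075)&(abs(D[...,0]-.56)<.09)
    walls(D,m,n)
    q=D[m];print(n,m.sum(),rect(q),cv2.boxPoints(cv2.minAreaRect((q[:,:2]*1000).astype(np.float32))).round(0).tolist())
E
```

```text
w3 1219 (array([524.4, 244.9]), array([69.8,  8.5]), 4.6) xmin 0.4896 line y(.5),y(.55) [0.2421 0.2454] z 0.0157
w3 893 (array([528.3, 139.1]), array([61.7,  7.3]), 4.9) xmin 0.4976 line y(.5),y(.55) [0.1362 0.1398] z 0.0161
w3 1083 (array([ 526.6, -168.7]), array([71. ,  7.6]), 5.4) xmin 0.4911 line y(.5),y(.55) [-0.1703 -0.1655] z 0.0163
w1 1035 (array([ 527. , -169.4]), array([72.3,  8.3]), 5.6) xmin 0.491 line y(.5),y(.55) [-0.1729 -0.1683] z 0.016
w1 742 (array([ 532.9, -275.2]), array([64.2,  7.2]), 5.0) xmin 0.5008 line y(.5),y(.55) [-0.2788 -0.2743] z 0.0162
green 371 (array([547.9, 195.7]), array([105.5, 113. ]), 4.2) xmin 0.4914 line y(.5),y(.55) [0.2044 0.1999] z 0.016
green 372 (array([543.7, 203.9]), array([112.6, 130.1]), 4.4) [[483.0, 264.0], [493.0, 135.0], [605.0, 143.0], [595.0, 273.0]]
red 374 (array([ 549.6, -218.2]), array([106.2, 113.2]), 5.3) xmin 0.492 line y(.5),y(.55) [-0.212  -0.2165] z 0.016
red 376 (array([ 549.5, -216.6]), array([106.2, 142.4]), 5.3) [[490.0, -151.0], [503.0, -292.0], [609.0, -283.0], [596.0, -141.0]]
```

Request:
{"name": "move_arm", "arguments": {"increments": [{"xyz":[0,-5,0],"roll":0,"grip":0},{"xyz":[0,-10,0],"roll":0,"grip":0},{"xyz":[0,-15,0],"roll":0,"grip":0},{"xyz":[0,-15,0],"roll":0,"grip":0},{"xyz":[0,-15,0],"roll":0,"grip":0}]}}

```text
time_s: 9.83
position: [0.4422, 0.0113, 0.0587]
tcp_rot: [[1.0, 0.001, -0.0], [0.001, -1.0, 0.0], [-0.0, -0.0, -1.0]]
force: [0.6, -0.4, -0.9]
opening: 0.252
grasp_force: 30.0
```

Request:
{"name": "move_arm", "arguments": {"increments": [{"xyz":[0,-15,0],"roll":0,"grip":0},{"xyz":[0,-15,0],"roll":0,"grip":0},{"xyz":[0,-15,0],"roll":0,"grip":0},{"xyz":[0,-15,0],"roll":0,"grip":0},{"xyz":[0,-15,0],"roll":0,"grip":0}]}}

```text
time_s: 10.25
position: [0.4419, 0.0865, 0.0587]
tcp_rot: [[1.0, 0.001, -0.0], [0.001, -1.0, 0.0], [-0.0, -0.0, -1.0]]
force: [0.2, -0.1, -1.2]
opening: 0.251
grasp_force: 30.0
```

Request:
{"name": "move_arm", "arguments": {"increments": [{"xyz":[0,-15,0],"roll":0,"grip":0},{"xyz":[0,-15,0],"roll":0,"grip":0},{"xyz":[0,-15,0],"roll":0,"grip":0},{"xyz":[0,-15,0],"roll":0,"grip":0},{"xyz":[0,-15,0],"roll":0,"grip":0}]}}

```text
time_s: 10.67
position: [0.4416, 0.1615, 0.0587]
tcp_rot: [[1.0, 0.002, -0.0], [0.002, -1.0, -0.0], [-0.0, 0.0, -1.0]]
force: [-0.3, -0.3, -0.4]
opening: 0.247
grasp_force: 30.0
```

Request:
{"name": "move_arm", "arguments": {"increments": [{"xyz":[0,-10,0],"roll":0,"grip":0},{"xyz":[0,-5,0],"roll":0,"grip":0},{"xyz":[0,-3,0],"roll":0,"grip":0},{"xyz":[0,0,0],"roll":0,"grip":0}]}}

```text
time_s: 11.0
position: [0.4422, 0.1785, 0.0586]
tcp_rot: [[1.0, 0.001, 0.0], [0.001, -1.0, 0.0], [0.0, -0.0, -1.0]]
force: [0.1, 0.4, -0.5]
opening: 0.252
grasp_force: 30.0
```

```bash
python3 - <<'E'
from meas import *
p,d=bot.capture('top');save('top3.png',p);D=cloud('top',d)
s=bot.read_state();print(s['time_s'],np.round(s['position'],4))
b=(p[...,2].astype(int)>p[...,0].astype(int)+50)&(D[...,2]<.06)&(D[...,2]>.003)
k,l=cv2.connectedComponents(b.astype(np.uint8))
for i in range(1,k):
    q=D[l==i]
    if len(q)>30:print(len(q),q.min(0).round(4),q.max(0).round(4))
E
```

```text
11.05 [0.4422 0.1781 0.0586]
381 [0.5131 0.0015 0.0065] [0.5698 0.0587 0.0379]
```

Request:
{"name": "move_arm", "arguments": {"increments": [{"xyz":[0,-8,0],"roll":0,"grip":0},{"xyz":[5,-0.5,0],"roll":0,"grip":0},{"xyz":[12,-1,0],"roll":0,"grip":0},{"xyz":[12,-1,0],"roll":0,"grip":0},{"xyz":[12,-1,0],"roll":0,"grip":0}]}}

```text
time_s: 11.47
position: [0.4838, 0.1894, 0.0585]
tcp_rot: [[1.0, 0.0, -0.001], [0.0, -1.0, 0.0], [-0.001, -0.0, -1.0]]
force: [-1.0, -0.1, -1.9]
opening: 0.248
grasp_force: 30.0
```

Request:
{"name": "move_arm", "arguments": {"increments": [{"xyz":[12,-1,0],"roll":0,"grip":0},{"xyz":[12,-1,0],"roll":0,"grip":0},{"xyz":[12,-1,0],"roll":0,"grip":0},{"xyz":[12,-1,0],"roll":0,"grip":0},{"xyz":[12,-1,0],"roll":0,"grip":0}]}}

```text
time_s: 11.88
position: [0.5434, 0.1943, 0.0583]
tcp_rot: [[1.0, 0.0, -0.002], [0.0, -1.0, -0.0], [-0.002, 0.0, -1.0]]
force: [-1.0, -0.9, 0.4]
opening: 0.246
grasp_force: 30.0
```

Request:
{"name": "move_arm", "arguments": {"increments": [{"xyz":[6,-0.5,0],"roll":0,"grip":0},{"xyz":[0,0,0],"roll":0,"grip":0},{"xyz":[0,0,0],"roll":0,"grip":0}]}}

```text
time_s: 12.13
position: [0.5492, 0.1949, 0.0583]
tcp_rot: [[1.0, 0.0, -0.0], [0.0, -1.0, 0.0], [-0.0, -0.0, -1.0]]
force: [-0.8, 0.0, -2.2]
opening: 0.253
grasp_force: 30.0
```

Request:
{"name": "move_arm", "arguments": {"increments": [{"xyz":[-2,0,0],"roll":0,"grip":0},{"xyz":[0,0,-8],"roll":0,"grip":0},{"xyz":[0,0,-20],"roll":0,"grip":0},{"xyz":[0,0,-30],"roll":0,"grip":0},{"xyz":[0,0,-35],"roll":0,"grip":0}]}}

```text
time_s: 12.55
position: [0.5449, 0.1948, 0.1513]
tcp_rot: [[1.0, 0.001, -0.005], [0.001, -1.0, -0.001], [-0.005, 0.001, -1.0]]
force: [0.9, 1.0, -1.3]
opening: 0.249
grasp_force: 30.0
```

Request:
{"name": "move_arm", "arguments": {"increments": [{"xyz":[-20,35,-35],"roll":0,"grip":0},{"xyz":[-20,35,0],"roll":0,"grip":0},{"xyz":[-20,35,0],"roll":0,"grip":0},{"xyz":[0,0,0],"roll":0,"grip":0},{"xyz":[0,0,0],"roll":0,"grip":0}]}}

```text
time_s: 12.97
position: [0.4899, 0.0965, 0.1796]
tcp_rot: [[1.0, -0.002, -0.001], [-0.002, -1.0, 0.0], [-0.001, -0.0, -1.0]]
force: [1.2, 0.3, -1.0]
opening: 0.251
grasp_force: 30.0
```

```bash
python3 - <<'E'
from look import *
from meas import *
s,p,d,C=look('w4',['bay_green'])
for x,y in [(.547,.193),(.5418,.0295)]:print('wrist',housing(C,p,x,y))
p,d=bot.capture('top');save('top4.png',p);D=cloud('top',d)
for x,y in [(.547,.193),(.5418,.0295)]:
  try: print('top',housing(D,p,x,y))
  except Exception as e: print(e)
E
```

```text
12.9667 [0.4899 0.0965 0.1796] [[1.0, -0.002, -0.001], [-0.002, -1.0, 0.0], [-0.001, -0.0, -1.0]] [ 1.2  0.3 -1. ] 0.251 [ -2.  24. 102.   0.  53.  88.]
bay_green 0.65 [0.5671 0.2203 0.0177] [168. 129.]
wrist [(array([545. , 193.8]), 44.1, 1989, np.float64(0.0324)), (array([545.5, 193.8]), 63.1, 1734, np.float64(0.0106))]
wrist [(array([542.5,  29.7]), 44.0, 1935, np.float64(0.0326)), (array([542.7,  30.1]), 62.7, 1756, np.float64(0.0107))]
top [(array([0., 0.]), 0.0, 0, np.float64(nan)), (array([0., 0.]), 0.0, 0, np.float64(nan))]
top [(array([542.4,  44.2]), 32.3, 48, np.float64(0.0331)), (array([548.7,  51. ]), 38.0, 33, np.float64(0.0102))]
  return _methods._mean(a, axis=axis, dtype=dtype,
  ret = ret.dtype.type(ret / rcount)
```

View pics/w4.png

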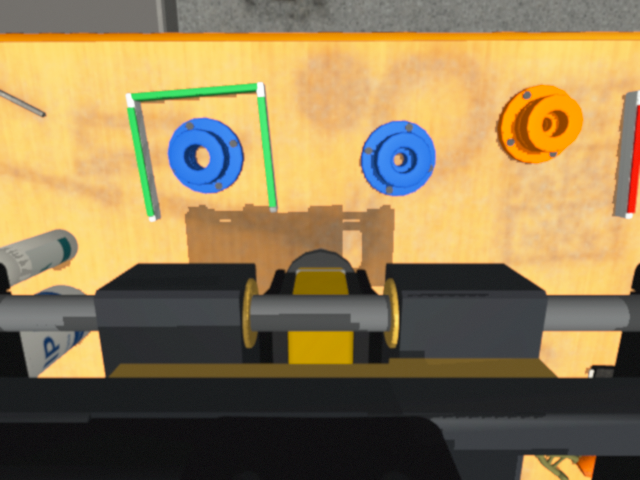

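The nearer housing (205,155) is fully in the green bay. The farther one (398,158) is untouched at (542.5, 29.8) and shows a narrowed hole. I'll gauge it now.

Request:
{"name": "move_arm", "arguments": {"increments": [{"xyz":[26,33,0],"roll":0,"grip":0},{"xyz":[26.5,33.5,0],"roll":0,"grip":0},{"xyz":[0,0,35],"roll":0,"grip":0},{"xyz":[0,0,35],"roll":0,"grip":0},{"xyz":[0,0,0],"roll":0,"grip":0}]}}

```text
time_s: 13.53
position: [0.5397, 0.0333, 0.1028]
tcp_rot: [[1.0, 0.001, -0.013], [0.001, -1.0, 0.002], [-0.013, -0.002, -1.0]]
force: [-1.8, -0.3, -2.0]
opening: 0.253
grasp_force: 30.0
```

Request:
{"name": "move_arm", "arguments": {"increments": [{"xyz":[0,0,0],"roll":0,"grip":0},{"xyz":[0,0,0],"roll":0,"grip":0}]}}

```text
time_s: 13.7
position: [0.5443, 0.0332, 0.1096]
tcp_rot: [[1.0, 0.002, 0.001], [0.002, -1.0, -0.0], [0.001, 0.0, -1.0]]
force: [-0.4, -0.1, -0.8]
opening: 0.254
grasp_force: 30.0
```

Request:
{"name": "move_arm", "arguments": {"increments": [{"xyz":[-1.8,3.4,0],"roll":0,"grip":0},{"xyz":[0,0,10],"roll":0,"grip":0},{"xyz":[0,0,10],"roll":0,"grip":0},{"xyz":[0,0,0],"roll":0,"grip":0},{"xyz":[0,0,0],"roll":0,"grip":0}]}}

```text
time_s: 14.12
position: [0.5411, 0.0291, 0.0885]
tcp_rot: [[1.0, 0.001, -0.001], [0.001, -1.0, 0.0], [-0.001, -0.0, -1.0]]
force: [0.3, -0.1, -0.2]
opening: 0.254
grasp_force: 30.0
```

Request:
{"name": "move_arm", "arguments": {"increments": [{"xyz":[1.4,-0.7,0],"roll":0,"grip":0},{"xyz":[0,0,3],"roll":0,"grip":0},{"xyz":[0,0,3],"roll":0,"grip":0},{"xyz":[0,0,0],"roll":0,"grip":0}]}}

```text
time_s: 14.45
position: [0.5428, 0.0297, 0.0824]
tcp_rot: [[1.0, 0.001, -0.001], [0.001, -1.0, 0.0], [-0.001, -0.0, -1.0]]
force: [0.4, -0.2, -0.8]
opening: 0.253
grasp_force: 30.0
```

Request:
{"name": "move_arm", "arguments": {"increments": [{"xyz":[0,0,2],"roll":0,"grip":0},{"xyz":[0,0,2],"roll":0,"grip":0},{"xyz":[0,0,0],"roll":0,"grip":0}]}}

```text
time_s: 14.7
position: [0.5428, 0.0297, 0.0784]
tcp_rot: [[1.0, 0.001, -0.001], [0.001, -1.0, 0.0], [-0.001, -0.0, -1.0]]
force: [-0.0, 0.1, -1.2]
opening: 0.249
grasp_force: 30.0
```

Tip is at about 0.024. I'll step gently toward the possible step at 0.018.

Request:
{"name": "move_arm", "arguments": {"increments": [{"xyz":[0,0,2],"roll":0,"grip":0},{"xyz":[0,0,2],"roll":0,"grip":0},{"xyz":[0,0,0],"roll":0,"grip":0}]}}

```text
time_s: 14.95
position: [0.5428, 0.0297, 0.0745]
tcp_rot: [[1.0, 0.001, -0.001], [0.001, -1.0, 0.0], [-0.001, -0.0, -1.0]]
force: [0.4, -0.7, -1.4]
opening: 0.25
grasp_force: 30.0
```

Request:
{"name": "move_arm", "arguments": {"increments": [{"xyz":[0,0,1],"roll":0,"grip":0},{"xyz":[0,0,0],"roll":0,"grip":0},{"xyz":[0,0,0],"roll":0,"grip":0}]}}

```text
time_s: 15.2
position: [0.5431, 0.0297, 0.0738]
tcp_rot: [[1.0, 0.001, -0.0], [0.001, -1.0, 0.0], [-0.0, -0.0, -1.0]]
force: [0.2, -0.2, -0.4]
opening: 0.253
grasp_force: 30.0
```

Request:
{"name": "move_arm", "arguments": {"increments": [{"xyz":[0,0,1],"roll":0,"grip":0},{"xyz":[0,0,0],"roll":0,"grip":0},{"xyz":[0,0,0],"roll":0,"grip":0}]}}

```text
time_s: 15.45
position: [0.5431, 0.0297, 0.0728]
tcp_rot: [[1.0, 0.001, -0.0], [0.001, -1.0, 0.0], [-0.0, -0.0, -1.0]]
force: [-0.2, 0.8, -1.2]
opening: 0.252
grasp_force: 30.0
```

Request:
{"name": "move_arm", "arguments": {"increments": [{"xyz":[0,0,0.7],"roll":0,"grip":0},{"xyz":[0,0,0],"roll":0,"grip":0}]}}

```text
time_s: 15.62
position: [0.5432, 0.0297, 0.0724]
tcp_rot: [[1.0, 0.001, 0.0], [0.001, -1.0, -0.0], [0.0, 0.0, -1.0]]
force: [-0.6, -0.1, 1.0]
opening: 0.251
grasp_force: 30.0
```

Request:
{"name": "move_arm", "arguments": {"increments": [{"xyz":[0,0,0.7],"roll":0,"grip":0},{"xyz":[0,0,0],"roll":0,"grip":0}]}}

```text
time_s: 15.78
position: [0.5432, 0.0297, 0.0723]
tcp_rot: [[1.0, 0.001, 0.0], [0.001, -1.0, -0.0], [0.0, 0.0, -1.0]]
force: [-1.8, 0.8, 6.4]
opening: 0.252
grasp_force: 30.0
```

It stopped at 18 mm with about 7 N: faulty, so it goes to the red bay. I'll raise slightly and slide.

Request:
{"name": "move_arm", "arguments": {"increments": [{"xyz":[0,0,-2.5],"roll":0,"grip":0},{"xyz":[-4,0,0],"roll":0,"grip":0},{"xyz":[-8,0,0],"roll":0,"grip":0},{"xyz":[-12,0,0],"roll":0,"grip":0},{"xyz":[-12,0,0],"roll":0,"grip":0}]}}

```text
time_s: 16.2
position: [0.5074, 0.0295, 0.0741]
tcp_rot: [[1.0, 0.001, 0.003], [0.001, -1.0, -0.0], [0.003, 0.0, -1.0]]
force: [1.3, -0.8, 0.6]
opening: 0.248
grasp_force: 30.0
```

Request:
{"name": "move_arm", "arguments": {"increments": [{"xyz":[-12,0,0],"roll":0,"grip":0},{"xyz":[-12,0,0],"roll":0,"grip":0},{"xyz":[-12,0,0],"roll":0,"grip":0},{"xyz":[-12,0,0],"roll":0,"grip":0},{"xyz":[-10,0,0],"roll":0,"grip":0}]}}

```text
time_s: 16.62
position: [0.4482, 0.0296, 0.0741]
tcp_rot: [[1.0, 0.001, 0.001], [0.001, -1.0, -0.0], [0.001, 0.0, -1.0]]
force: [1.6, 0.3, -0.2]
opening: 0.254
grasp_force: 30.0
```

Request:
{"name": "move_arm", "arguments": {"increments": [{"xyz":[-6,0,0],"roll":0,"grip":0},{"xyz":[-3,0,0],"roll":0,"grip":0},{"xyz":[0,0,0],"roll":0,"grip":0}]}}

```text
time_s: 16.87
position: [0.439, 0.0297, 0.0739]
tcp_rot: [[1.0, 0.001, -0.001], [0.001, -1.0, 0.0], [-0.001, -0.0, -1.0]]
force: [0.3, 0.6, -1.0]
opening: 0.255
grasp_force: 30.0
```

Request:
{"name": "move_arm", "arguments": {"increments": [{"xyz":[0,5,0],"roll":0,"grip":0},{"xyz":[0,10,0],"roll":0,"grip":0},{"xyz":[0,14,0],"roll":0,"grip":0},{"xyz":[0,14,0],"roll":0,"grip":0},{"xyz":[0,14,0],"roll":0,"grip":0}]}}

```text
time_s: 17.28
position: [0.4401, -0.0284, 0.0738]
tcp_rot: [[1.0, 0.001, -0.001], [0.001, -1.0, 0.0], [-0.001, -0.0, -1.0]]
force: [0.4, 1.5, -0.4]
opening: 0.255
grasp_force: 30.0
```

Request:
{"name": "move_arm", "arguments": {"increments": [{"xyz":[0,14,0],"roll":0,"grip":0},{"xyz":[0,14,0],"roll":0,"grip":0},{"xyz":[0,14,0],"roll":0,"grip":0},{"xyz":[0,14,0],"roll":0,"grip":0},{"xyz":[0,14,0],"roll":0,"grip":0}]}}

```text
time_s: 17.7
position: [0.4398, -0.0985, 0.0738]
tcp_rot: [[1.0, 0.0, -0.001], [0.0, -1.0, 0.001], [-0.001, -0.001, -1.0]]
force: [0.3, 1.0, 0.3]
opening: 0.246
grasp_force: 30.0
```

Request:
{"name": "move_arm", "arguments": {"increments": [{"xyz":[0,14,0],"roll":0,"grip":0},{"xyz":[0,14,0],"roll":0,"grip":0},{"xyz":[0,14,0],"roll":0,"grip":0},{"xyz":[0,14,0],"roll":0,"grip":0},{"xyz":[0,14,0],"roll":0,"grip":0}]}}

```text
time_s: 18.12
position: [0.4395, -0.1683, 0.0737]
tcp_rot: [[1.0, 0.0, -0.002], [0.0, -1.0, 0.001], [-0.002, -0.001, -1.0]]
force: [-0.3, 1.4, 0.4]
opening: 0.25
grasp_force: 30.0
```

Request:
{"name": "move_arm", "arguments": {"increments": [{"xyz":[0,14,0],"roll":0,"grip":0},{"xyz":[0,14,0],"roll":0,"grip":0},{"xyz":[0,14,0],"roll":0,"grip":0},{"xyz":[0,14,0],"roll":0,"grip":0},{"xyz":[0,6,0],"roll":0,"grip":0}]}}

```text
time_s: 18.53
position: [0.441, -0.2324, 0.074]
tcp_rot: [[1.0, -0.001, 0.002], [-0.001, -1.0, -0.002], [0.002, 0.002, -1.0]]
force: [1.2, 0.6, -1.2]
opening: 0.25
grasp_force: 30.0
```

Request:
{"name": "move_arm", "arguments": {"increments": [{"xyz":[0,3,0],"roll":0,"grip":0},{"xyz":[0,0,0],"roll":0,"grip":0},{"xyz":[0,0,0],"roll":0,"grip":0}]}}

```text
time_s: 18.78
position: [0.4401, -0.2323, 0.0739]
tcp_rot: [[1.0, 0.001, -0.0], [0.001, -1.0, 0.0], [-0.0, -0.0, -1.0]]
force: [-0.9, 0.4, -1.1]
opening: 0.246
grasp_force: 30.0
```

```bash
python3 - <<'E'
from meas import *
p,d=bot.capture('top');save('top5.png',p);p2,d2=bot.capture('scene');save('scene5.png',p2)
for n,p,d in [('top',p,d),('scene',p2,d2)]:
  D=cloud(n,d);b=(p[...,2].astype(int)>p[...,0].astype(int)+50)&(D[...,2]<.06)&(D[...,2]>.003)&(abs(D[...,0]-.5)<.12)
  k,l=cv2.connectedComponents(b.astype(np.uint8))
  for i in range(1,k):
    q=D[l==i]
    if len(q)>15:print(n,len(q),q.min(0).round(4),q.max(0).round(4))
E
```

```text
top 365 [0.5142 0.167  0.0061] [0.5734 0.2253 0.0387]
scene 36 [0.3935 0.3097 0.0219] [0.4253 0.3282 0.0363]
scene 440 [0.5161 0.161  0.0031] [0.5765 0.2173 0.0354]
scene 90 [ 0.4576 -0.2568  0.0039] [ 0.4715 -0.2152  0.0243]
scene 60 [ 0.4106 -0.2493  0.0073] [ 0.4369 -0.2324  0.0346]
```

The housing is following the pin (its edge reaches x = 0.4715). Now into the red bay.

Request:
{"name": "move_arm", "arguments": {"increments": [{"xyz":[5,-0.5,0],"roll":0,"grip":0},{"xyz":[12,-1.1,0],"roll":0,"grip":0},{"xyz":[12,-1.1,0],"roll":0,"grip":0},{"xyz":[12,-1.1,0],"roll":0,"grip":0},{"xyz":[12,-1.1,0],"roll":0,"grip":0}]}}

```text
time_s: 19.3
position: [0.4936, -0.2266, 0.0739]
tcp_rot: [[1.0, 0.002, -0.001], [0.002, -1.0, 0.001], [-0.001, -0.001, -1.0]]
force: [-2.2, 0.2, -1.0]
opening: 0.251
grasp_force: 30.0
```

Request:
{"name": "move_arm", "arguments": {"increments": [{"xyz":[12,-1.1,0],"roll":0,"grip":0},{"xyz":[12,-1.1,0],"roll":0,"grip":0},{"xyz":[12,-1.1,0],"roll":0,"grip":0},{"xyz":[12,-1.1,0],"roll":0,"grip":0},{"xyz":[6,-0.5,0],"roll":0,"grip":0}]}}

```text
time_s: 19.72
position: [0.5486, -0.2218, 0.074]
tcp_rot: [[1.0, 0.002, 0.0], [0.002, -1.0, -0.0], [0.0, 0.0, -1.0]]
force: [-1.3, 0.6, -1.5]
opening: 0.248
grasp_force: 30.0
```

Request:
{"name": "move_arm", "arguments": {"increments": [{"xyz":[3,0,0],"roll":0,"grip":0},{"xyz":[0,0,0],"roll":0,"grip":0},{"xyz":[0,0,0],"roll":0,"grip":0}]}}

```text
time_s: 19.97
position: [0.5501, -0.2222, 0.0738]
tcp_rot: [[1.0, 0.001, -0.0], [0.001, -1.0, 0.0], [-0.0, -0.0, -1.0]]
force: [-0.1, -0.7, -1.4]
opening: 0.248
grasp_force: 30.0
```

Request:
{"name": "move_arm", "arguments": {"increments": [{"xyz":[-2,0,0],"roll":0,"grip":0},{"xyz":[0,0,-8],"roll":0,"grip":0},{"xyz":[0,0,-25],"roll":0,"grip":0},{"xyz":[0,0,-35],"roll":0,"grip":0},{"xyz":[-30,20,-35],"roll":0,"grip":0}]}}

```text
time_s: 20.38
position: [0.5266, -0.238, 0.1731]
tcp_rot: [[1.0, 0.004, 0.005], [0.004, -1.0, -0.001], [0.005, 0.001, -1.0]]
force: [1.3, -2.2, -0.2]
opening: 0.252
grasp_force: 30.0
```

Request:
{"name": "move_arm", "arguments": {"increments": [{"xyz":[-30,20,-25],"roll":0,"grip":0},{"xyz":[-30,20,0],"roll":0,"grip":0},{"xyz":[-30,20,0],"roll":0,"grip":0},{"xyz":[-30,20,0],"roll":0,"grip":0},{"xyz":[0,0,0],"roll":0,"grip":0}]}}

```text
time_s: 20.8
position: [0.4001, -0.321, 0.1956]
tcp_rot: [[1.0, -0.005, -0.002], [-0.005, -1.0, -0.002], [-0.002, 0.002, -1.0]]
force: [1.2, 1.0, -1.1]
opening: 0.252
grasp_force: 30.0
```

Request:
{"name": "move_arm", "arguments": {"increments": [{"xyz":[0,0,0],"roll":0,"grip":0},{"xyz":[0,0,0],"roll":0,"grip":0}]}}

```text
time_s: 20.97
position: [0.4049, -0.3183, 0.1953]
tcp_rot: [[1.0, -0.001, 0.001], [-0.001, -1.0, -0.0], [0.001, 0.0, -1.0]]
force: [0.5, 0.2, -0.9]
opening: 0.25
grasp_force: 30.0
```

```bash
python3 - <<'E'
from look import *
from meas import *
s,p,d,C=look('w5',[])
print('wrist',housing(C,p,.547,-.222))
m=(abs(C[...,2]-.05)<.006)&(abs(C[...,0]-.4636)<.06)&(abs(C[...,1]+.3685)<.06)
print('stand',m.sum(),rect(C[m]))
E
```

```text
20.9667 [ 0.4049 -0.3183  0.1953] [[1.0, -0.001, 0.001], [-0.001, -1.0, -0.0], [0.001, 0.0, -1.0]] [ 0.5  0.2 -0.9] 0.25 [-51.  24.  99.   0.  57.  39.]
wrist [(array([ 546.9, -222.4]), 44.0, 2240, np.float64(0.0324)), (array([ 547.1, -222.5]), 63.7, 1836, np.float64(0.0105))]
stand 4508 (array([ 463.6, -368.5]), array([56.2, 56.2]), 4.2)
```

View pics/w5.png

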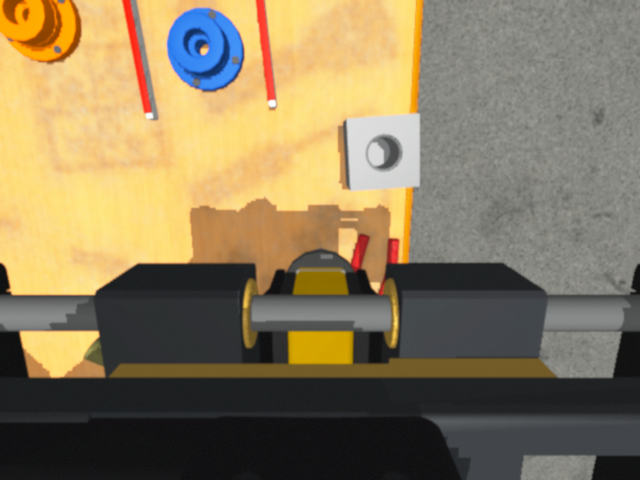

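The faulty housing (205,47) is between the red bay walls, at its centre. The stand's empty hole is at (383,152). I'll return the gauge.

Request:
{"name": "move_arm", "arguments": {"increments": [{"xyz":[29.5,25,0],"roll":0,"grip":0},{"xyz":[29.5,25,0],"roll":0,"grip":0},{"xyz":[0,0,30],"roll":0,"grip":0},{"xyz":[0,0,35],"roll":0,"grip":0},{"xyz":[0,0,0],"roll":0,"grip":0}]}}

```text
time_s: 21.43
position: [0.4623, -0.3637, 0.1236]
tcp_rot: [[1.0, 0.003, -0.009], [0.003, -1.0, 0.01], [-0.009, -0.01, -1.0]]
force: [-1.6, 2.1, -2.2]
opening: 0.255
grasp_force: 30.0
```

Request:
{"name": "move_arm", "arguments": {"increments": [{"xyz":[0,0,0],"roll":0,"grip":0},{"xyz":[0,0,0],"roll":0,"grip":0}]}}

```text
time_s: 21.6
position: [0.465, -0.3677, 0.1306]
tcp_rot: [[1.0, 0.002, 0.001], [0.002, -1.0, -0.001], [0.001, 0.001, -1.0]]
force: [0.6, -0.2, -1.0]
opening: 0.25
grasp_force: 30.0
```

Request:
{"name": "move_arm", "arguments": {"increments": [{"xyz":[-1,0.8,10],"roll":0,"grip":0},{"xyz":[0,0,12],"roll":0,"grip":0},{"xyz":[0,0,0],"roll":0,"grip":0},{"xyz":[0,0,0],"roll":0,"grip":0}]}}

```text
time_s: 21.93
position: [0.4631, -0.369, 0.1085]
tcp_rot: [[1.0, 0.001, 0.001], [0.001, -1.0, -0.001], [0.001, 0.001, -1.0]]
force: [-0.1, -0.2, -0.3]
opening: 0.249
grasp_force: 30.0
```

Request:
{"name": "move_arm", "arguments": {"increments": [{"xyz":[0,0,10],"roll":0,"grip":0},{"xyz":[0,0,10],"roll":0,"grip":0},{"xyz":[0,0,10],"roll":0,"grip":0},{"xyz":[0,0,8],"roll":0,"grip":0},{"xyz":[0,0,0],"roll":0,"grip":0}]}}

```text
time_s: 22.35
position: [0.4619, -0.3677, 0.0674]
tcp_rot: [[1.0, 0.001, -0.003], [0.001, -1.0, 0.003], [-0.003, -0.003, -1.0]]
force: [-0.1, -0.0, -2.2]
opening: 0.249
grasp_force: 30.0
```

Request:
{"name": "move_arm", "arguments": {"increments": [{"xyz":[1,0.5,1],"roll":0,"grip":0},{"xyz":[0,0,0],"roll":0,"grip":0},{"xyz":[0,0,0],"roll":0,"grip":0}]}}

```text
time_s: 22.6
position: [0.4643, -0.3698, 0.069]
tcp_rot: [[1.0, 0.001, 0.001], [0.001, -1.0, -0.001], [0.001, 0.001, -1.0]]
force: [0.7, 0.2, -1.3]
opening: 0.254
grasp_force: 30.0
```

Request:
{"name": "move_arm", "arguments": {"increments": [{"xyz":[0,0,1.5],"roll":0,"grip":0},{"xyz":[0,0,0],"roll":0,"grip":0},{"xyz":[0,0,0],"roll":0,"grip":0}]}}

```text
time_s: 22.85
position: [0.4641, -0.3695, 0.0674]
tcp_rot: [[1.0, 0.001, 0.0], [0.001, -1.0, -0.0], [0.0, 0.0, -1.0]]
force: [0.1, -0.4, -1.8]
opening: 0.248
grasp_force: 30.0
```

Request:
{"name": "move_arm", "arguments": {"increments": [{"xyz":[0,-0.8,1.5],"roll":0,"grip":0},{"xyz":[0,0,0],"roll":0,"grip":0},{"xyz":[0,0,0],"roll":0,"grip":0}]}}

```text
time_s: 23.1
position: [0.4639, -0.3685, 0.0657]
tcp_rot: [[1.0, 0.001, -0.0], [0.001, -1.0, 0.0], [-0.0, -0.0, -1.0]]
force: [-0.2, 0.2, -0.8]
opening: 0.252
grasp_force: 30.0
```

Request:
{"name": "move_arm", "arguments": {"increments": [{"xyz":[0,0,1],"roll":0,"grip":0},{"xyz":[0,0,0],"roll":0,"grip":0},{"xyz":[0,0,0],"roll":0,"grip":0}]}}

```text
time_s: 23.35
position: [0.464, -0.3686, 0.0647]
tcp_rot: [[1.0, 0.001, -0.0], [0.001, -1.0, 0.0], [-0.0, -0.0, -1.0]]
force: [0.1, 0.7, -1.8]
opening: 0.254
grasp_force: 30.0
```

Request:
{"name": "move_arm", "arguments": {"increments": [{"xyz":[0,0,0],"roll":0,"grip":70},{"xyz":[0,0,0],"roll":0,"grip":70},{"xyz":[0,0,0],"roll":0,"grip":70},{"xyz":[0,0,0],"roll":0,"grip":70},{"xyz":[0,0,0],"roll":0,"grip":70}]}}

```text
time_s: 23.77
position: [0.4641, -0.3688, 0.0649]
tcp_rot: [[1.0, 0.001, 0.0], [0.001, -1.0, -0.0], [0.0, 0.0, -1.0]]
force: [0.3, -0.7, 0.8]
opening: 0.544
grasp_force: 0.0
```

Request:
{"name": "move_arm", "arguments": {"increments": [{"xyz":[0,0,-10],"roll":0,"grip":70},{"xyz":[0,0,-25],"roll":0,"grip":70},{"xyz":[0,0,-40],"roll":0,"grip":70},{"xyz":[0,0,-40],"roll":0,"grip":70},{"xyz":[-25,0,-10],"roll":0,"grip":70}]}}

```text
time_s: 24.18
position: [0.445, -0.3728, 0.1971]
tcp_rot: [[1.0, 0.003, 0.012], [0.003, -1.0, -0.013], [0.012, 0.013, -1.0]]
force: [0.6, -1.6, 0.9]
opening: 0.7
grasp_force: 0.0
```

Request:
{"name": "move_arm", "arguments": {"increments": [{"xyz":[-30,0,0],"roll":0,"grip":70},{"xyz":[-15,0,0],"roll":0,"grip":70},{"xyz":[0,0,0],"roll":0,"grip":70},{"xyz":[0,0,0],"roll":0,"grip":70}]}}

```text
time_s: 24.52
position: [0.3938, -0.369, 0.1907]
tcp_rot: [[1.0, -0.001, 0.001], [-0.001, -1.0, -0.001], [0.001, 0.001, -1.0]]
force: [0.8, -1.0, 0.6]
opening: 0.702
grasp_force: 0.0
```

```bash
python3 - <<'E'
from look import *
from meas import *
s,p,d,C=look('w6',[])
for n,P,D in [('wrist',p,C)]:
    m=(abs(D[...,2]-.1122)<.004)&(abs(D[...,0]-.4636)<.03)&(abs(D[...,1]+.3685)<.03)
    print(n,m.sum(),rect(D[m]),np.median(D[m],0)); print(housing(D,P,.547,-.222))
P,d=bot.capture('top');D=cloud('top',d);print('top',housing(D,P,.545,.194),housing(D,P,.547,-.222))
E
```

```text
24.5167 [ 0.3938 -0.369   0.1907] [[1.0, -0.001, 0.001], [-0.001, -1.0, -0.001], [0.001, 0.001, -1.0]] [ 0.8 -1.   0.6] 0.702 [-55.  26.  96.   0.  57.  35.]
wrist 1317 (array([ 463.7, -368.9]), array([21.7, 21.5]), 90.0) [ 0.46377028 -0.36918706  0.11253862]
[(array([ 546.8, -222.2]), 44.9, 2311, np.float64(0.0323)), (array([ 546. , -222.8]), 63.4, 1835, np.float64(0.0105))]
top [(array([545.7, 196.1]), 44.6, 193, np.float64(0.0326)), (array([543.9, 195.4]), 60.0, 150, np.float64(0.0114))] [(array([ 547. , -220.2]), 43.9, 196, np.float64(0.0326)), (array([ 546.2, -219.4]), 60.4, 151, np.float64(0.0113))]
```

The gauge is home (handle top at 112.5 mm, same as at the start) and both housings are in place.

```bash
python3 -c "
from rig import bot
print(bot.hand_in())"
```

```text
the job is handed in; nothing more can be done
None
```

I gauged and sorted both housings and handed the job in: the nearer one was good and is in the green bay, the farther one was faulty and is in the red bay, and the gauge is home in its stand.

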